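# Open the touch-latch cupboard at the filling bench

## Robot

A 7-joint arm with a two-finger parallel gripper is mounted at the origin on the work surface. World frame = base frame: x ahead of the robot, y to its left, z up, the work surface at z = 0. Lengths are in m, angles in degrees, forces in N, time in s.
With the tool pointing down it reaches from about 0.35 to 0.775 m from the base axis. Payload 3.1 kg.
Tool frame: the origin (TCP) lies on the centre line of the jaws, within the pads' length; the fingertips stand 17 mm ahead of it and the grasp point (between the pads) lies 2 mm behind it (robot.tip_reach is the distance from the TCP to the fingertips, in m); z points along the fingers, y is the direction in which the jaws open and shut (so a half turn about z gives the same grasp; the last joint's range is limited). The gripper opens to 85 mm and grips with 20 to 120 N. Pads are 22 mm wide; open, the fingers measure 114 mm over their backs; the gripper's body (76 mm by 85 mm) begins 54 mm behind the grasp point. The pads swing forward as they close: fully open they stand 13 mm farther back than shut.
Start: joints at [72.324, 17.813, 0.802, 86.603, -0.252, 75.585, -1.558], TCP at [0.145, -0.531, 0.248] pointing down, gripper open.
Joint ranges: [-154.91, 154.91], [-16.99, 109.72], [-72.82, 74.43], [7.12, 147.25], [-82.49, 262.49], [11.32, 116.49], [-174.64, 174.64]. Speed limits (degrees/s): [159.86, 159.86, 180, 180, 180, 180, 180].

## Interface

Orientations are given as [roll, pitch, yaw] about the fixed x, y, z axes, in that order (R = Rz(yaw) Ry(pitch) Rx(roll)).
In Python, from station import robot, fingers, vision, workorder, recognise gives the robot as it stands. Calls block until the motion is done:
- robot.move_to(position, orientation): joint-space move of the TCP to a pose.
- robot.line_to(position, orientation=None, velocity=0.15, f_stop=None): straight line of the TCP; orientation=None keeps the orientation; velocity is the mean speed in m/s. With f_stop (N) it stops when the force on the tool has changed by that much, and returns True; else False.
- robot.move_j(angles): joint-space move.
- fingers.gripper_to(opening, force=None): opening from 0.0 (shut) to 1.0 (fully open); force is the grip in N (None keeps the last); returns when the fingers have stopped.
- robot.pause(seconds).
- robot.inverse_kinematics(position, orientation): joint angles nearest the present ones, or None.
- vision.grab_frame(name): name is "scene" or "top" or "wrist"; returns the picture (384x512x3 uint8, red, green, blue); there is no depth.
- vision.calibration(name): a dict with "mtx" (3x3 intrinsics, pixels), "extrinsics" (4x4, takes a point from world to camera coordinates); the wrist camera has in their place "T_tool_cam" (4x4, takes a point from camera to tool coordinates, whose origin is the TCP and whose axes are the flange's). Camera axes: x right, y up, looking along -z (the intrinsics and any distortion apply to the point x, -y, -z); pixel columns grow to the right and rows downward; lengths in m; the calibration is good to about 2 mm. The wrist camera is an equidistant fisheye: a pixel r from the principal point sees the ray r / f radians off the axis. A picture is of the moment at which its call begins: read the wrist's pose just before it. calibration takes no time and is no camera call.
A pose or a line that the arm cannot do raises robot.PlanningError and nothing moves.
- workorder.close_job(): hands the job in, once; it reports no verdict.
Trained networks look in the newest picture that a camera, given by its name, has taken for a name from the list of things; names that differ only in an ending like _2 or _b are one class to them, and where a whole thing is asked for, a point or a joint stands for the part that bears it (a point fixed in the world has none). Each returns a list of dicts, best first, with "p" (0 to 1); they miss things now and then, are a little off and sometimes report something else, mostly with a low value. They report only what shows in the picture. A call takes as long as a camera call. They do not tell look-alikes from the thing itself.
- recognise(label, camera): "rect" ([centre column, centre row, width, height] in pixels, round what is visible of it).
Readings, each from a call of its own:
- robot.current_time_s(): time.
- robot.current_joint_positions(): joint angles.
- robot.current_dq(): joint speeds.
- robot.current_joint_torque(): joint torques, N m.
- robot.current_tool_pos(): TCP position.
- robot.current_eef_rot(): TCP orientation.
- robot.current_contact_force(): force on the tool from outside, world axes, zero at the start.
- robot.current_torque(): the same for the moment, N m.
- robot.current_finger_gap(): opening from 0.0 (shut) to 1.0 (fully open).
Only numpy, scipy, OpenCV 4.12 (cv2) and the standard library are available. Lean on these libraries where they do the work, as an engineer would, in place of code of your own. Each camera call takes 0.05 s, during which the arm holds its last target. There are 200 camera calls.

## Task

The scale's test weights are in the blue-doored side of the low cupboard, but a squat white jar with a green lid stands in front of that door. With the fingers slide the jar along the bench, upright, without picking it up or bumping it against the doors, until the blue door could swing wide open past it; then press the blue door gently with a fingertip at its white touch spot until the catch lets go, and draw back so that the spring leaves the door ajar. Leave it just ajar, keep the grey door shut, and leave everything else where it stands.

Things in the scene. Friction and masses are not known exactly. Their poses are not given: they have to be found in the camera images.
- cupboard: low two-door cupboard fixed on the bench, 200 mm deep, 370 wide, 220 high. Origin: centre of its underside; its front faces -x. Handleless doors, 16 mm thick, outer faces at x = -121 mm, from 8 to 212 mm above the bench. Blue door: y +2 to +184 mm, hinged at its outer (+y) edge; grey door: y -2 to -184 mm, hinged at its outer (-y) edge. The front 60 mm of its top is bare
- blue_door (a joint): blue door's hinge, rad: 0 shut, positive opening outward, negative pressed in. A push catch holds it shut. Pressing it in by 3 to 4.5 mm at the touch spot (6 to 7 N, -0.02 rad; door stop -0.03) trips the catch; as the finger draws back a sprung pin drives it out and it comes to rest by itself at 0.25 to 0.4 rad. It does not latch again
- blue_pin (a joint): travel of the blue door's sprung catch pin (hidden inside the cupboard behind the door's upper free corner), m: 0 latched, slightly negative while the door is pressed in, 0.035 fully out after release
- grey_door (a joint): hinge of the grey door, same push catch, same values; it stays shut
- blue_touch (a point): centre of the white touch spot (a disc 24 mm across) on the outer face of the blue door, 26 mm in from its free edge (the edge at the middle of the cupboard), 173 mm above the bench and 47 mm below the cupboard's top. It moves with the door. Press here, square to the door face, toward the cupboard
- blue_hinge (a point): on the blue door's outer face at its hinged edge, 110 mm above the bench, on the vertical hinge side; the door's free edge is 182 mm from it, so the door sweeps about 183 mm around it
- jar_mid (a point): centre (30 mm above its underside) of the squat white jar with a green screw lid, 68 mm across and 60 mm tall, 0.17 to 0.35 kg, standing on the bench in front of the blue door. It is slid, never lifted
- can_near: a plain silver drinks can, full and closed, 66 mm across and 157 mm tall, upright; origin at the centre of its underside. Bystander, about 0.38 m in front of the cupboard's centre
- can_scale: a plain silver drinks can, full and closed, 66 mm across and 157 mm tall, upright; origin at the centre of its underside. Bystander, on the bench scale
- can_c: a plain silver drinks can, full and closed, 66 mm across and 157 mm tall, upright; origin at the centre of its underside. Bystander, left part of the bench
- can_d: a plain silver drinks can, full and closed, 66 mm across and 157 mm tall, upright; origin at the centre of its underside. Bystander, left part of the bench
- bottle: a brown bottle with a black cap, 60 mm across and 150 mm tall, standing in front of the outer part of the grey door; origin at the centre of its underside. Bystander
- jug: a large white jug, 115 by 165 mm, about 230 mm tall, back left of the bench; origin at the centre of its underside. Bystander
- tape: an orange roll of tape lying on top of the cupboard at the rear, over the grey door, 90 mm across and 25 mm high; origin at the centre of its underside. Bystander
- jar: the same jar; origin at the centre of its underside
There are look-alikes about, which are no part of the job. Of the things like the jar, leave any that is pink; of the rest the smaller one is meant.

How it is judged:
By the outcome, as a careful person would: the job done as asked, in the order asked, and still so for the second after the job is handed in, with the robot touching nothing.
It also fails if it takes over 64 s, if anything falls off the work surface, if the arm or the gripper's body presses on something with over 40 N, if the wrist force passes 120 N, or if a joint passes its speed limit or range.

## Working session

There is one attempt and no reset: what is moved stays moved. The work goes in short steps, each a Python script; the robot and the scene stay as the last script left them, time stands still between calls to the robot, and variables do not carry over. Pictures are saved under pics/ and viewed, about 8 in all and at most 12, crops included, and the job is handed in when it is done.

```bash
mkdir -p pics; ls; cat > h.py <<'E'
import numpy as np, cv2
from station import robot, fingers, vision, workorder, recognise
def save(img,name): cv2.imwrite('pics/'+name,cv2.cvtColor(img,cv2.COLOR_RGB2BGR))
def ray(cam,u,v):
    c=vision.calibration(cam);K=np.array(c['mtx']);E=np.array(c['extrinsics'])
    d=np.array([(u-K[0,2])/K[0,0],-(v-K[1,2])/K[1,1],-1.]);R=E[:3,:3];t=E[:3,3]
    return -R.T@t, R.T@d
def onz(cam,u,v,z):
    o,d=ray(cam,u,v);return o+d*(z-o[2])/d[2]
def proj(cam,p):
    c=vision.calibration(cam);K=np.array(c['mtx']);E=np.array(c['extrinsics'])
    q=E[:3,:3]@np.array(p)+E[:3,3];return np.array([K[0,2]+K[0,0]*q[0]/-q[2],K[1,2]+K[1,1]*-q[1]/-q[2]])
E
python3 - <<'E'
from h import *
a=vision.grab_frame('scene');b=vision.grab_frame('top')
save(np.vstack([a]),'scene.png');save(b,'top.png')
for c in('scene','top'):
    k=vision.calibration(c);print(c,{x:(np.round(np.array(y),3).tolist() if not isinstance(y,str) else y) for x,y in k.items()})
    for l in ['cupboard','blue_door','grey_door','blue_touch','blue_hinge','jar','can_near','bottle','tape','jug']:
        print(c,l,[(np.round(r['rect'],0).tolist(),round(r['p'],2)) for r in recognise(l,c)][:4])
E
```

```text
pics
scene {'mtx': [[481.198, 0.0, 257.923], [0.0, 481.198, 186.826], [0.0, 0.0, 1.0]], 'extrinsics': [[-0.731, 0.682, 0.012, 0.324], [-0.453, -0.498, 0.74, 0.123], [0.511, 0.535, 0.673, -1.896], [0.0, 0.0, 0.0, 1.0]]}
scene cupboard [([180.0, 139.0, 120.0, 107.0], 0.89)]
scene blue_door [([176.0, 159.0, 47.0, 66.0], 0.82)]
scene grey_door [([219.0, 139.0, 42.0, 64.0], 0.68)]
scene blue_touch [([179.0, 162.0, 50.0, 68.0], 0.56)]
scene blue_hinge [([178.0, 158.0, 51.0, 70.0], 0.74)]
scene jar [([211.0, 188.0, 23.0, 24.0], 0.81), ([184.0, 220.0, 30.0, 38.0], 0.76), ([258.0, 191.0, 22.0, 24.0], 0.59)]
scene can_near [([229.0, 208.0, 23.0, 44.0], 0.96)]
scene bottle [([243.0, 150.0, 12.0, 37.0], 0.92)]
scene tape [([189.0, 96.0, 22.0, 16.0], 0.57)]
scene jug [([333.0, 306.0, 75.0, 87.0], 0.78)]
top {'mtx': [[365.241, 0.0, 256.417], [0.0, 365.241, 191.235], [0.0, 0.0, 1.0]], 'extrinsics': [[0.011, -1.0, 0.003, -0.002], [0.995, 0.011, 0.095, -0.505], [-0.095, 0.002, 0.995, -1.278], [0.0, 0.0, 0.0, 1.0]]}
top cupboard [([378.0, 202.0, 92.0, 123.0], 0.66), ([404.0, 227.0, 31.0, 30.0], 0.26)]
top blue_door [([345.0, 175.0, 17.0, 65.0], 0.71)]
top grey_door [([343.0, 229.0, 18.0, 62.0], 0.59)]
top blue_touch [([346.0, 175.0, 22.0, 62.0], 0.83), ([306.0, 190.0, 21.0, 20.0], 0.27)]
top blue_hinge [([344.0, 173.0, 19.0, 61.0], 0.84)]
top jar [([307.0, 190.0, 16.0, 20.0], 0.88), ([285.0, 141.0, 28.0, 29.0], 0.76), ([321.0, 246.0, 22.0, 22.0], 0.73), ([271.0, 225.0, 19.0, 23.0], 0.6)]
top can_near [([261.0, 174.0, 19.0, 27.0], 0.83)]
top bottle [([321.0, 247.0, 21.0, 18.0], 0.65), ([345.0, 175.0, 18.0, 65.0], 0.47)]
top tape [([404.0, 227.0, 32.0, 31.0], 0.82), ([263.0, 175.0, 21.0, 25.0], 0.3)]
top jug [([121.0, 159.0, 66.0, 46.0], 0.71), ([345.0, 173.0, 19.0, 59.0], 0.18)]
```

View pics/scene.png

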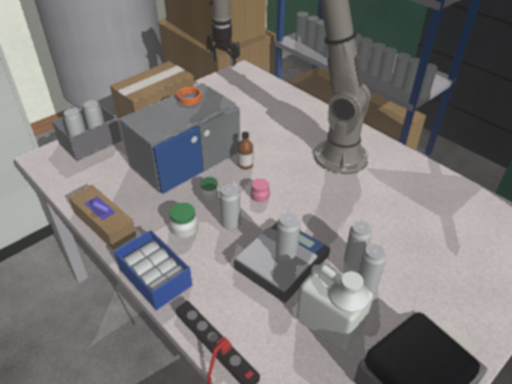

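View pics/top.png

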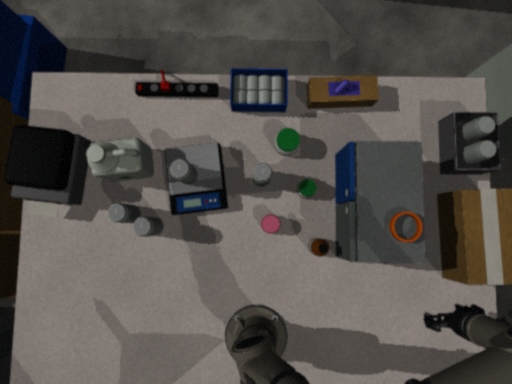

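The things that could be taken for the jar are the small green-lidded one (top 307,188), the large green-lidded one (287,140) and the pink one (271,224). The small green one in front of the blue door is the one meant. I'll check it in a close crop.

```bash
python3 - <<'E'
from h import *
a=cv2.imread('pics/scene.png')[90:250,110:290];b=cv2.imread('pics/top.png')[125:275,255:435]
A=cv2.resize(a,None,fx=3.1,fy=3.1,interpolation=2)[:,:400*1+158]
B=cv2.resize(b,(800,667),interpolation=2)
cv2.imwrite('pics/c2.png',cv2.resize(b,(720,600),interpolation=2))
cv2.imwrite('pics/c1.png',cv2.resize(a,(675,600),interpolation=2))
t=cv2.imread('pics/top.png');h=cv2.cvtColor(t,cv2.COLOR_BGR2HSV)
m=cv2.inRange(h,(45,120,40),(85,255,255));n,l,s,c=cv2.connectedComponentsWithStats(m)
for i in range(1,n):
    if s[i,4]>20: print(s[i],c[i],onz('top',*c[i],.06))
for u,v,z in [(271,224,.06),(261,174,.157),(320,247,.15)]: print(onz('top',u,v,z))
for u,v in [(357,141),(421,142),(421,262),(357,262)]: print('cup',onz('top',u,v,.22))
E
```

```text
[277 128  23  23 398] [287.8040201  139.27638191] [ 0.68657775 -0.10435762  0.06      ]
[300 180  16  16 167] [308.5988024  188.32934132] [ 0.51405892 -0.17704951  0.06      ]
[ 0.38930807 -0.04745876  0.06      ]
[ 0.54842833 -0.01002242  0.157     ]
[ 0.31777366 -0.19971412  0.15      ]
cup [ 0.64497813 -0.30275626  0.22      ]
cup [ 0.64416569 -0.49931286  0.22      ]
cup [ 0.28069289 -0.48778422  0.22      ]
cup [ 0.27862699 -0.29724049  0.22      ]
```

View pics/c2.png

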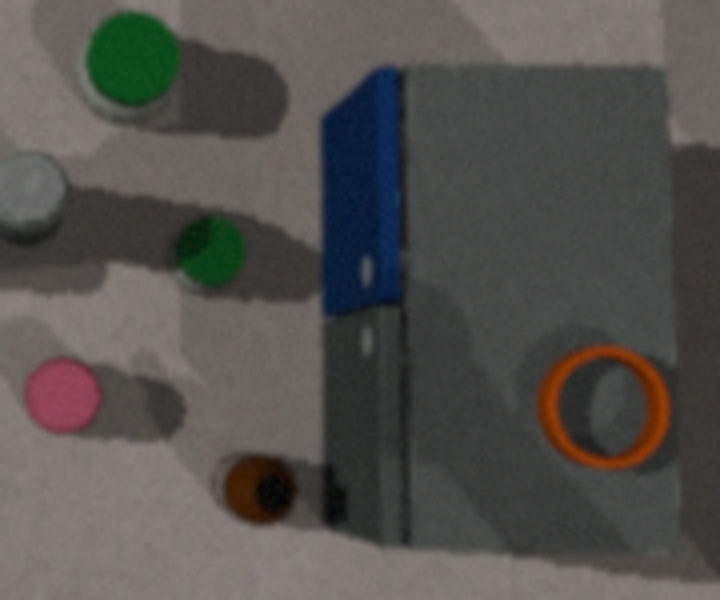

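View pics/c1.png

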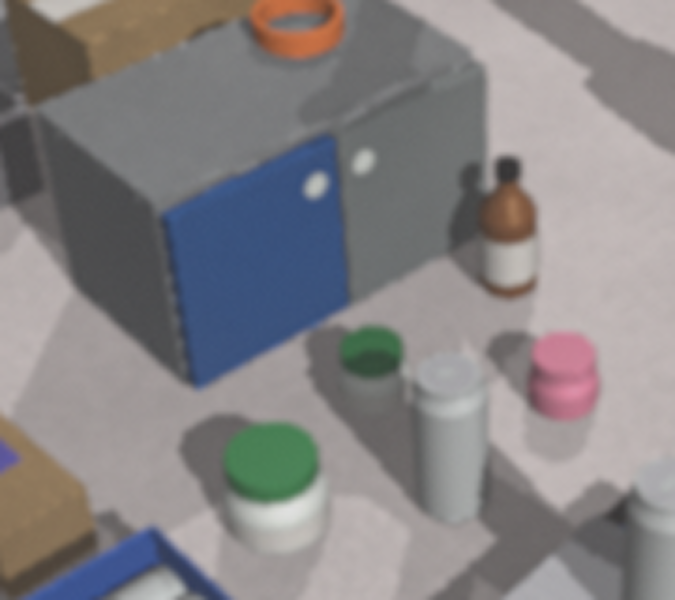

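```bash
python3 - <<'E'
from h import *
f=lambda u,v,z:onz('top',255+u/4,125+v/4,z).round(4)
print('hinge',f(380,70,.212),'mid',f(379,306,.212),'grey',f(380,545,.212),'spot',f(367,271,.173),'gspot',f(367,341,.173))
g=lambda x,y:(110+x/3.75,90+y/3.75)
print('jar in scene',proj('scene',[.514,-.177,.06]),'seen',g(371,352))
h=f(380,70,.212);print('hinge scene',proj('scene',h),'seen',g(167,214)); 
s=f(367,271,.173);print('spot scene',proj('scene',s),'seen',g(316,185)); m=f(379,306,.212); print('mid',proj('scene',m),'seen',g(335,135))
print('can_near',proj('scene',[.548,-.010,.157]),'seen',g(450,370)); print('bottle',proj('scene',[.318,-.2,.15]),'seen',g(508,165),'from top',f(272,492,.15))
print('pink',proj('scene',[.389,-.047,.06]),g(563,350))
print(robot.tip_reach,robot.current_eef_rot(),robot.current_finger_gap(),robot.current_time_s())
E
```

```text
hinge [ 0.6419 -0.2833  0.212 ] mid [ 0.4592 -0.2801  0.212 ] grey [ 0.2799 -0.2785  0.212 ] spot [ 0.4895 -0.2811  0.173 ] gspot [ 0.4343 -0.2804  0.173 ]
jar in scene [208.95392095 180.23106087] seen (208.93333333333334, 183.86666666666667)
hinge scene [155.41006966 146.97033947] seen (154.53333333333333, 147.06666666666666)
spot scene [193.89786424 138.2284149 ] seen (194.26666666666665, 139.33333333333334)
mid [200.18398322 125.76680281] seen (199.33333333333331, 126.0)
can_near [232.05523496 187.98932696] seen (230.0, 188.66666666666669)
bottle [246.00628263 134.29790255] seen (245.46666666666667, 134.0) from top [ 0.3147 -0.2092  0.15  ]
pink [260.30949042 182.54076977] (260.1333333333333, 183.33333333333331)
0.017 [1.79997926e+02 1.82843608e-03 1.52924102e+01] 0.9988386968650139 1.1
```

```bash
cat >> h.py <<'E'
from scipy.spatial.transform import Rotation as Ro
def wrist_onz(pos,eul,u,v,z):
    c=vision.calibration('wrist');K=np.array(c['mtx']);T=np.array(c['T_tool_cam'])
    x=(u-K[0,2])/K[0,0];y=(v-K[1,2])/K[1,1];r=np.hypot(x,y)
    d=np.array([np.sin(r)*x/r,-np.sin(r)*y/r,-np.cos(r)])
    R=Ro.from_euler('xyz',eul,degrees=True).as_matrix()
    o=R@T[:3,3]+pos;d=R@T[:3,:3]@d
    return o+d*(z-o[2])/d[2]
E
python3 - <<'E'
from h import *
p=robot.current_tool_pos();robot.line_to([p[0],p[1],.40],velocity=.2)
print(robot.inverse_kinematics([.514,-.177,.25],[180,0,-106]),robot.inverse_kinematics([.514,-.177,.25],[180,0,74]))
robot.move_to([.514,-.177,.25],[180,0,74])
print(robot.current_joint_positions(),robot.current_time_s())
P,Q=robot.current_tool_pos(),robot.current_eef_rot();a=vision.grab_frame('wrist');save(a,'w1.png')
c=vision.calibration('wrist');print(P,Q,{k:np.round(np.array(v),3).tolist() for k,v in c.items() if k!='model'})
h=cv2.cvtColor(a,cv2.COLOR_RGB2HSV)
m=cv2.inRange(h,(45,90,25),(85,255,255));n,l,s,ce=cv2.connectedComponentsWithStats(m)
for i in range(1,n):
    if s[i,4]>60: print(s[i],ce[i],wrist_onz(P,Q,*ce[i],.06))
print(recognise('jar','wrist'))
E
```

```text
[ -27.35614542   26.86598373   64.63522439   89.03378333  -24.51977577
   79.71662691 -156.68894249] [ 38.76708158  19.4100813  -28.75093312  86.55284231   9.46353923
  76.46025947  -6.82740391]
[ 38.86031756  19.4020897  -28.61350273  86.50503027   9.49628897
  76.46989808  -6.82932995] 3.9333
[ 0.51359576 -0.17932719  0.25024827] [1.79968990e+02 7.41921521e-02 7.37752228e+01] {'mtx': [[297.319, 0.0, 261.029], [0.0, 297.319, 194.891], [0.0, 0.0, 1.0]], 'T_tool_cam': [[0.0, 0.964, 0.267, 0.068], [1.0, -0.001, 0.002, 0.0], [0.002, 0.267, -0.964, -0.126], [0.0, 0.0, 0.0, 1.0]]}
[ 357   35   73   73 4148] [392.97131148  71.57883317] [ 0.68893708 -0.10197743  0.06      ]
[ 238  143   54   54 2285] [264.36411379 169.7750547 ] [ 0.51906644 -0.17202711  0.06      ]
[  0 345   8  20  86] [  2.15116279 354.73255814] [-0.180996   -0.40178013  0.06      ]
[{'rect': [135.8, 101.1, 61.1, 50.0], 'p': 0.84}, {'rect': [386.1, 72.5, 93.1, 80.3], 'p': 0.71}, {'rect': [266.2, 167.6, 59.4, 64.6], 'p': 0.62}]
```

View pics/w1.png

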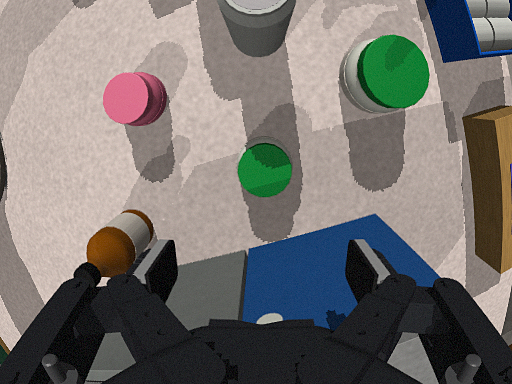

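The wrist view shows the small green jar at (264,170), which works out at about (0.518, -0.173). The top camera agrees to within 5 mm. Next I straddle it and slide.

```bash
python3 - <<'E'
from h import *
o=[180,0,74]
robot.line_to([.518,-.173,.12],o,velocity=.15)
print(robot.line_to([.518,-.173,.036],o,velocity=.06,f_stop=6),robot.current_tool_pos(),robot.current_contact_force())
fingers.gripper_to(.9,20)
print(robot.current_finger_gap(),robot.current_contact_force())
print(robot.line_to([.413,-.143,.036],o,velocity=.04,f_stop=15),robot.current_tool_pos(),robot.current_contact_force(),robot.current_finger_gap())
robot.line_to([.4168,-.1441,.036],velocity=.02)
fingers.gripper_to(1.0)
print(robot.current_contact_force())
robot.line_to([.4168,-.1441,.22],velocity=.12)
a=vision.grab_frame('top');save(a,'top2.png');print(robot.current_time_s())
P,Q=robot.current_tool_pos(),robot.current_eef_rot();a=vision.grab_frame('wrist');save(a,'w2.png')
h=cv2.cvtColor(a,cv2.COLOR_RGB2HSV)
m=cv2.inRange(h,(45,90,25),(85,255,255));n,l,s,ce=cv2.connectedComponentsWithStats(m)
for i in range(1,n):
    if s[i,4]>60: print(s[i],ce[i],wrist_onz(P,Q,*ce[i],.06))
E
```

```text
False [ 0.51839939 -0.17311297  0.03645162] [-0.07279005 -0.03890236 -0.33642418]
0.9011677863933469 [0.4645358  0.12001624 0.05227623]
False [ 0.41309607 -0.14299744  0.03599336] [ 0.98743749  0.1919872  -0.36258387] 0.8996330729468651
[ 0.25153817 -0.04865947  0.16757919]
12.0833
[ 452   54   60   72 3425] [481.7129927   89.81810219] [ 0.69189456 -0.10303803  0.06      ]
[ 234  157   59   60 2722] [263.16972814 186.60102866] [ 0.41706846 -0.14651997  0.06      ]
[  0 340   9  23 114] [  2.74561404 352.04385965] [-0.19661535 -0.33272728  0.06      ]
```

View pics/w2.png

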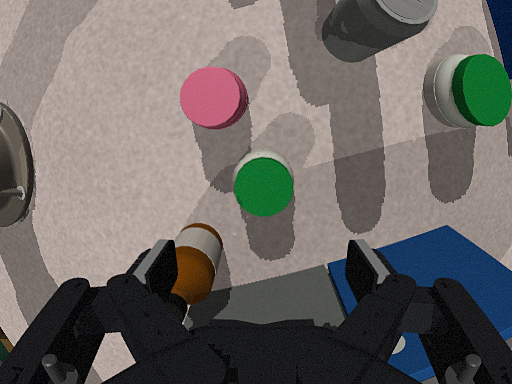

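Jar is now at (0.417, -0.147), still upright, 0.263 m from the hinge against the 0.217 m needed. Next is the press pose.

```bash
cat >> h.py <<'E'
t=np.radians(50);s_,c_=np.sin(t),np.cos(t)
PR=Ro.from_matrix(np.array([[0,c_,-s_],[1,0,0],[0,-s_,-c_]]).T).as_euler('xyz',degrees=True).tolist()
E
python3 - <<'E'
from h import *
print(PR)
robot.line_to([.43,-.15,.32],velocity=.2)
fingers.gripper_to(0.0,20)
print(robot.inverse_kinematics([.4895,-.19,.32],PR))
robot.move_to([.4895,-.19,.32],PR)
print(robot.current_joint_positions())
robot.line_to([.4895,-.215,.1755],PR,velocity=.12)
print(robot.current_tool_pos(),robot.current_eef_rot(),robot.current_contact_force(),robot.current_finger_gap(),robot.current_time_s())
b=vision.grab_frame('wrist');a=vision.grab_frame('scene');T=vision.grab_frame('top')
f=lambda i:cv2.resize(i,(400,300),interpolation=cv2.INTER_AREA)
save(np.vstack([np.hstack([f(b),cv2.resize(a[80:230,110:310],(400,300))]),np.hstack([cv2.resize(T[110:275,220:440],(400,300)),f(T)])]),'m3.png')
E
```

```text
[180.0, 50.00000000000002, 90.0]
[ 19.65119543  17.35933551 -37.79132956  98.68801803  56.97006422
  90.80506692 -30.28515576]
[ 19.68644459  17.3447293  -37.71150032  98.65551378  56.90136268
  90.82548363 -30.25183408]
[ 0.49005498 -0.21478476  0.17626031] [179.85118203  50.00656028  89.90277859] [-0.54129254 -1.22640209  0.04474289] -0.0031811153304010485 15.825
```

View pics/m3.png

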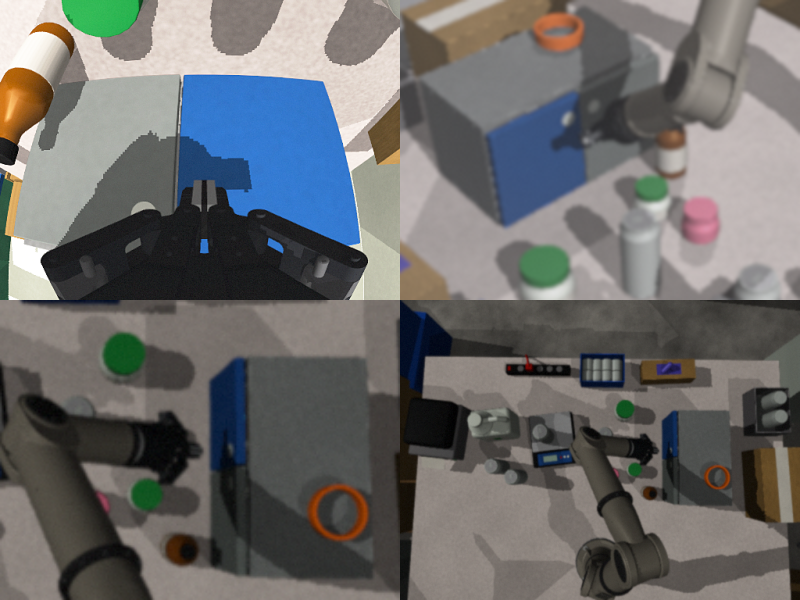

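The closed fingertip lines up with the spot (about row 447 in the top-view crop, spot expected at about 450). The jar stands clear beside the pink one and the cans are untouched. Now the press.

```bash
python3 - <<'E'
from h import *
F=lambda:np.round(robot.current_contact_force(),2).tolist()
robot.pause(.3);print(F())
r=robot.line_to([.4895,-.275,.1755],PR,velocity=.02,f_stop=2.0)
p=np.array(robot.current_tool_pos());print(r,p,F(),robot.current_time_s())
E
```

```text
[-0.29, 0.2, -1.76]
True [ 0.48946271 -0.2618569   0.17507599] [0.27, 0.97, 0.06] 18.3667
```

```bash
python3 - <<'E'
from h import *
F=lambda:np.round(robot.current_contact_force(),2).tolist()
y0=-.2615
for k in range(1,8):
    robot.line_to([.4895,y0-.001*k,.1755],PR,velocity=.01)
    f=F();p=robot.current_tool_pos();print(k,np.round(p,4),f)
    if f[1]>8.5 or y0-p[1]>.0045: break
E
```

```text
1 [ 0.4894 -0.262   0.175 ] [1.06, 1.53, -0.87]
2 [ 0.4894 -0.2626  0.175 ] [-2.3, 5.19, 0.08]
3 [ 0.4893 -0.2635  0.175 ] [-2.05, 6.37, -0.14]
4 [ 0.4893 -0.2644  0.175 ] [-2.15, 5.11, 0.6]
5 [ 0.4892 -0.2654  0.175 ] [-2.11, 5.91, 0.76]
6 [ 0.4891 -0.2664  0.175 ] [-1.24, 6.2, 0.83]
```

```bash
python3 - <<'E'
from h import *
robot.line_to([.4895,-.19,.1755],PR,velocity=.08)
print(robot.current_contact_force())
robot.line_to([.4895,-.15,.20],PR,velocity=.1)
robot.line_to([.4895,-.13,.34],PR,velocity=.15)
robot.pause(.5)
print(robot.current_contact_force(),robot.current_time_s())
b=vision.grab_frame('wrist');a=vision.grab_frame('scene');T=vision.grab_frame('top')
f=lambda i:cv2.resize(i,(400,300),interpolation=cv2.INTER_AREA)
save(np.vstack([np.hstack([f(b),cv2.resize(a[80:230,110:310],(400,300))]),np.hstack([cv2.resize(T[110:275,220:440],(400,300)),f(T)])]),'m4.png')
E
```

```text
[-0.29688131  1.26265587 -0.07329042]
[0.05733453 0.13195031 0.56344961] 23.2083
```

View pics/m4.png

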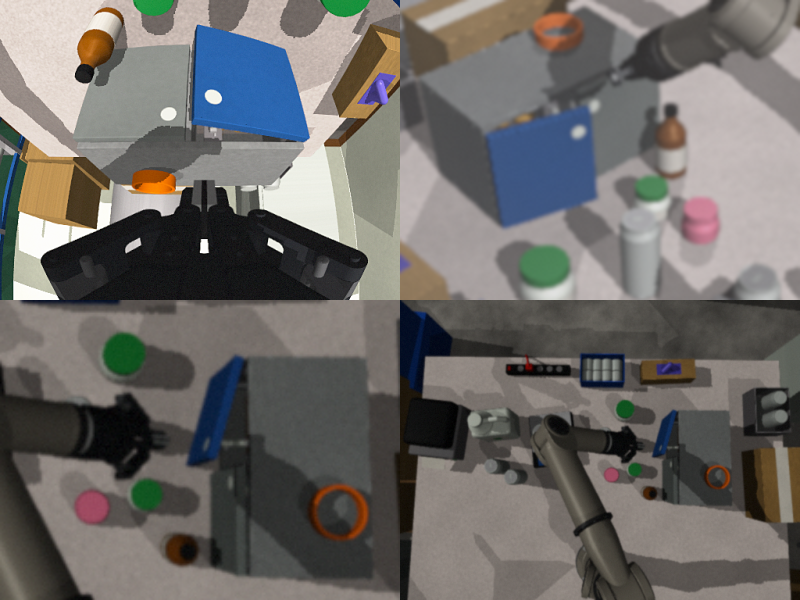

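The blue door stands ajar at roughly 0.3 rad and has come to rest. The grey door is shut, the jar is well outside the sweep, and the arm is clear of everything.

```bash
python3 -c "
from h import *
print(workorder.close_job(),robot.current_time_s())"
```

```text
the job is handed in; nothing more can be done
the job is handed in; nothing more can be done
```

The blue door is open just ajar with the jar moved out of its way. I handed the job in shortly after 23.2 s on the robot's clock.

- **Jar:** I straddled the smaller green-lidded jar with open fingers and slid it upright along the bench, without gripping or lifting it. It went from about (0.518, -0.173) to (0.417, -0.147). That puts its centre 0.263 m from the hinge, where 0.217 m is needed for the door to swing past.
- **Door:** I pressed the white touch spot with the closed fingertips, about 4.4 mm in at roughly 6 N, then drew back. The last pictures show the blue door at roughly 0.3 rad, judged by eye.
- **Last checks:** The grey door is shut. The jar, pink jar, bottle and tape look where they should be, and the force on the tool was under 1 N with the arm clear.
- **Disagreements and gaps:**
  - The top and wrist cameras differed by about 5 mm on the jar's starting place, and I used a value between them.
  - I did not measure the bystanders again. In the last pictures the arm partly hid the cans, so I only checked them by eye where they showed.

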